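# Press the doll's house table top home

### The job

The top of the little round table on the doll's house terrace has just been glued and still stands proud on its dowels. With the fingertips on the middle of it, gently press it straight down until it is fully home on its legs, keep a light pressure on it for three seconds so that the glue takes, then withdraw. Do not lift or shift the round table, and do not touch the square table, the oblong table, the armchair or the glue bottle.

Things in the scene. Friction and masses are not known exactly. Their poses are not given: they have to be found in the camera images.
- round_table: Toy table with a round top 92 mm across and 9 mm thick, the only round one of three. Brown wooden top raised on four thin dowels 6 to 8 mm above a red leg frame; upper face 65 to 67 mm above the feet, 59 mm when home. Loose, about 170 g. Origin: centre of the underside at the feet; z up. Legs at the corners of a 52 mm square about the centre: press near the middle.
- round_top_mid (a point): Centre of the upper face of the round top; moves down with it.
- round_top (a joint): Slide of that top on its dowels: 0 = raised 8 mm, grows as the top goes down, 0.008 = fully home against the frame. Starts between 0 and 0.002. Friction of about 3 N and no spring: it stays where it is left. The red frame beneath gives like a stiff spring, 1 mm for 5 N, and comes back when released.
- square_table: Toy table with a square top, 84 x 84 mm and 9 mm thick. Brown wooden top raised on four thin dowels 6 to 8 mm above a red leg frame; upper face 65 to 67 mm above the feet, 59 mm when home. Loose, about 170 g. Origin: centre of the underside at the feet; z up. To be left alone.
- square_top_mid (a point): Centre of the upper face of the square top.
- oblong_table: Toy table with an oblong top, 60 mm along its x, 110 mm along its y, 9 mm thick. Brown wooden top raised on four thin dowels 6 to 8 mm above a red leg frame; upper face 65 to 67 mm above the feet, 59 mm when home. Loose, about 170 g. Origin: centre of the underside at the feet; z up. To be left alone.
- oblong_top_mid (a point): Centre of the upper face of the oblong top.
- armchair: Toy armchair of brown wood with red bent arms, 62 mm deep, 67 mm wide, 87 mm tall, 120 g, loose on the terrace near its far edge. Origin: centre of its underside; back towards its +x. To be left alone.
- glue_bottle: White glue bottle with a black cap, 56 mm diameter, 140 mm tall, standing loose on the bench to the left of the terrace. Origin: centre of its underside. To be left alone.
- terrace: Fixed board, 380 mm (x) x 660 mm (y), stone-patterned top 25 mm above the bench, on which the tables and the armchair stand; wooden parapets to 47 mm above the bench along parts of its edge. Origin: centre of its underside.
Mind the look-alikes: they are no part of the job. What is shaped like the round_table but green or white is not meant.

How it is judged:
By the outcome, as a careful person would: the job done as asked, in the order asked, and still so for the second after the job is handed in, with the robot touching nothing.
It also fails if it takes over 35 s, if anything falls off the work surface, if the arm or the gripper's body presses on something with over 40 N, if the wrist force passes 120 N, or if a joint passes its speed limit or range.

### The arm

A 6-joint arm with a two-finger parallel gripper is mounted at the origin on the work surface. World frame = base frame: x ahead of the robot, y to its left, z up, the work surface at z = 0. Lengths are in m, angles in rad, forces in N, time in s.
With the tool pointing down it reaches from about 0.35 to 0.8 m from the base axis. Payload 7.3 kg.
Tool frame: the origin (TCP) lies between the finger pads, 19 mm behind the fingertips; this is the grasp point; z points along the fingers, y is the line along which they close (so a half turn about z gives the same grasp; the last joint's range is limited). The gripper opens to 85 mm and grips with 20 to 120 N. Pads are 22 mm wide; open, the fingers measure 114 mm over their backs; the gripper's body (76 mm by 85 mm) begins 54 mm behind the grasp point. The pads swing forward as they close: fully open they stand 13 mm farther back than shut.
Start: joints at [-1.443, 0.342, 1.524, -0, 1.275, -0.146], TCP at [0.142, -0.505, 0.25] pointing down, gripper open.
Joint ranges: [-2.53, 2.53], [-0.77, 2.02], [0.04, 2.7], [-1, 4.14], [0.28, 2.66], [-3.11, 3.11]. Speed limits (rad/s): [2.57, 2.57, 3.14, 3.14, 3.14, 3.14].

### API

Orientations are given as [roll, pitch, yaw] about the fixed x, y, z axes, in that order (R = Rz(yaw) Ry(pitch) Rx(roll)).
In Python, from station import robot gives the robot as it stands.
- The arm moves only by the shell command python3 -m jog 'ROWS' [FORCE]. ROWS is a JSON object of lists of equal length, an entry for each row: "claw": the closure, from 0 (fully open) to 1 (shut); "slide": the shift along the tool's x, y, z in mm, a list of three; "delta_rot": the turn, a rotation vector about the tool's x, y, z in rad, a list of three. In form: {"claw": [claw, ...], "slide": [[tx, ty, tz], ...], "delta_rot": [[wx, wy, wz], ...]}. A call has 1 to 20 rows; each row shifts and turns the commanded pose from where the row before left it, along the tool's axes as they then stand; what a row does not reach is not made up. A row lasts 1/8 s, in which the tool goes at most 62.5 mm and 10.7 degrees, less where a joint would pass 70% of its speed; a pose out of reach is approached as far as the arm can. A call with a gripper value outside its range is refused whole. The fingers move at their own pace and stop on an object; FORCE is the grip in N (left out, the last holds). Time passes only in rows, so rows that do not move let the fingers close. It gives the time, the measured TCP pose, the force, the opening and the grip force at its end, in the units of the state.
- robot.state(): the state, without advancing time (a new reading comes with each control period).
- robot.camera(name): name is "scene" or "top" or "wrist"; returns a dict with "image" (420x560x3 uint8, blue, green, red), "range_z" (420x560 float32, m along the optical axis (not along the pixel's ray), 0 where there is no reading), "fx", "fy", "cx", "cy" (pixels), "k1" (the pictures are not rectified: a ray, as slopes to the right and down, at radius r is drawn at 1 + k1 r^2 times it, then the intrinsics apply), "extrinsics" (4x4, takes a point from camera to world coordinates); the wrist camera has in their place "T_tool_cam" (4x4, takes a point from camera to tool coordinates, whose origin is the TCP and whose axes are the flange's). Camera axes: x right, y up, looking along -z (the intrinsics and any distortion apply to the point x, -y, -z); pixel columns grow to the right and rows downward; lengths in m; the calibration is good to about 2 mm. A picture is of the moment at which its call begins: read the wrist's pose just before it.
- robot.hand_in(): hands the job in; it is judged then, once.
Trained networks look in the newest picture that a camera, given by its name, has taken for a name from the list of things; names that differ only in an ending like _2 or _b are one class to them, and where a whole thing is asked for, a point or a joint stands for the part that bears it (a point fixed in the world has none). Each returns a list of dicts, best first, with "conf" (0 to 1); they miss things now and then, are a little off and sometimes report something else, mostly with a low value. They report only what shows in the picture. A call takes as long as a camera call. They do not tell look-alikes from the thing itself.
- robot.boxes_of(camera, label): "at" ([x, y, z] in m, in world coordinates, good to about 4 mm: the middle of the surface that is visible of it).
- robot.cut_out(camera, label): "mask" (420x560 bool, what is visible of it).
The state is a dict: "time": time; "joints": joint angles; "dq": joint speeds; "tau": joint torques, N m; "ee_pos": TCP position; "orientation": TCP orientation; "ft_force": force on the tool from outside, world axes, zero at the start; "moment": the same for the moment, N m; "gripper_width": finger opening in m; "finger_force": force on a finger pad.
Only numpy, scipy, OpenCV 4.12 (cv2) and the standard library are available. Lean on these libraries where they do the work, as an engineer would, in place of code of your own. Each camera call takes 0.05 s, during which the arm holds its last target. There are 200 camera calls.

## Working session

There is one attempt and no reset: what is moved stays moved. The work goes in short steps, Python scripts to look and compute and a shell command to move; the robot and the scene stay as the last step left them, time stands still between calls to the robot, and variables do not carry over. Pictures are saved under pics/ and viewed, at most 10 in all, crops included, and the job is handed in when it is done.

```bash
mkdir -p pics
cat > h.py <<'E'
import numpy as np, cv2
from station import robot
def world(c,u,v,T=None):
    z=c["range_z"][int(v),int(u)]
    K=np.array([[c["fx"],0,c["cx"]],[0,c["fy"],c["cy"]],[0,0,1.]])
    p=cv2.undistortPoints(np.array([[[u,v]]],float),K,np.zeros(4))[0,0]
    r=p.copy()
    for _ in range(10): r=p/(1+c["k1"]*(r@r))
    T=c["extrinsics"] if T is None else T
    return (T@np.array([r[0]*z,-r[1]*z,-z,1]))[:3]
E
python3 - <<'E'
from h import *
s=robot.state();print(s)
for n in("top","scene"):
    c=robot.camera(n);cv2.imwrite(f"pics/{n}1.png",c["image"])
    for l in("round_table","round_top_mid","square_table","oblong_table","armchair","glue_bottle"):
        for b in robot.boxes_of(n,l):print(n,l,np.round(b["at"],3),round(b["conf"],2))
    for m in robot.cut_out(n,"round_table"):
        v,u=np.nonzero(m["mask"]);print("mask",u.mean(),v.mean(),len(u),m["conf"])
E
```

```text
{'time': 0.0, 'joints': array([-1.44298892e+00,  3.42732028e-01,  1.52506415e+00, -6.12882707e-06,
        1.27541466e+00, -1.46008455e-01]), 'dq': array([ 1.58429743e-03,  8.84231104e-04,  3.11363761e-06, -7.07813073e-04,
        7.23005106e-04, -1.76853769e-03]), 'tau': array([ 7.41679360e-04, -4.33671570e+01, -2.46008080e+01, -9.74696786e-05,
        7.87737546e-03, -3.14325078e-06]), 'ee_pos': array([ 0.14192797, -0.5050387 ,  0.24930467]), 'orientation': array([-3.13999083e+00, -2.29633043e-04,  2.73817463e-01]), 'ft_force': array([-0.02439974,  0.1081115 ,  0.08585366]), 'moment': array([ 0.01627204, -0.06704155, -0.01814098]), 'finger_force': 0.0, 'gripper_width': 0.08543605479388569}
top round_table [ 0.525 -0.388  0.068] 0.85
top round_table [ 0.518 -0.18   0.092] 0.8
top round_table [ 0.263 -0.292  0.067] 0.69
top round_table [ 0.398 -0.38   0.07 ] 0.68
top round_top_mid [ 0.398 -0.373  0.067] 0.87
top round_top_mid [ 0.262 -0.29   0.067] 0.8
top round_top_mid [ 0.521 -0.39   0.066] 0.77
top round_top_mid [ 0.516 -0.173  0.092] 0.68
top square_table [0.545 0.229 0.092] 0.71
[... 477 characters left out ...]
_table [ 0.526 -0.185  0.088] 0.71
scene round_table [ 0.41  -0.379  0.067] 0.71
scene round_top_mid [ 0.268 -0.301  0.07 ] 0.85
scene round_top_mid [ 0.401 -0.382  0.067] 0.77
scene round_top_mid [ 0.52  -0.182  0.088] 0.59
scene round_top_mid [ 0.527 -0.399  0.066] 0.55
scene square_table [0.556 0.212 0.09 ] 0.79
scene oblong_table [0.517 0.028 0.092] 0.82
scene armchair [ 0.682 -0.014  0.062] 0.82
scene glue_bottle [0.466 0.517 0.07 ] 0.84
scene glue_bottle [ 0.596 -0.096  0.028] 0.52
mask 141.1795511221945 378.16832917705733 2406 0.86
mask 93.45394252026529 281.8201915991157 1357 0.85
mask 101.99947173798203 337.1288959323825 1893 0.76
mask 216.45139360978925 288.15227736233857 1471 0.57
```

View pics/top1.png

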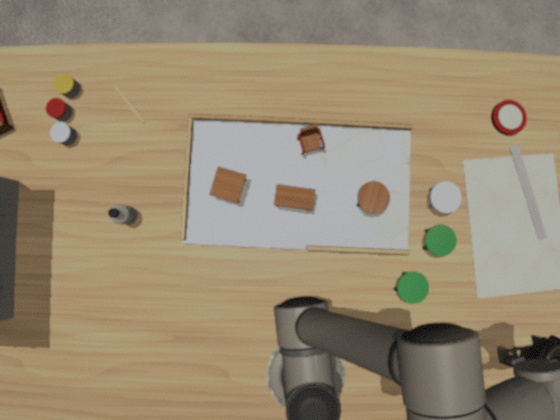

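View pics/scene1.png

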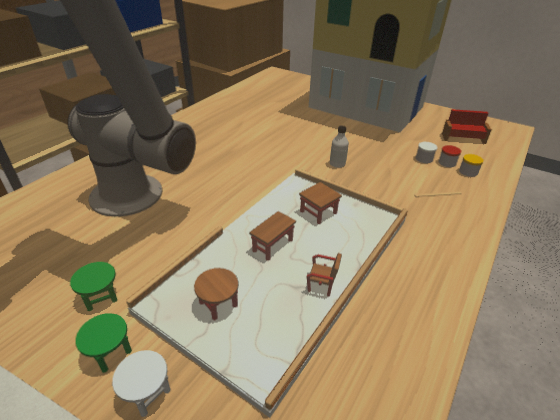

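The top view shows these look-alikes: brown round (374,198), green (440,240), green (412,287), white (445,198), square brown (229,185), oblong brown (295,197). By the description, the one I want is the brown round one on the terrace at (374,198), which is about (217,288) in the scene view. I'll check it in a close crop.

Run:
```python
from h import *
c=robot.camera("top");ms=robot.cut_out("top","round_table")
for m in ms:
    v,u=np.nonzero(m["mask"])
    if abs(u.mean()-374)>8 or abs(v.mean()-198)>8: continue
    P=np.array([world(c,a,b) for a,b in zip(u,v)])
    t=P[P[:,2]>np.percentile(P[:,2],70)-.008]
    (x,y),r=cv2.minEnclosingCircle(t[:,:2].astype(np.float32))
    print("centre",x,y,r,t.mean(0),np.median(t[:,2]))
    s=robot.state();a=s["orientation"][2];d=np.array([x,y])-s["ee_pos"][:2]
    print("tool dx,dy mm",1e3*(d@[np.cos(a),np.sin(a)]),1e3*(d@[np.sin(a),-np.cos(a)]))
c=robot.camera("scene")
cv2.imwrite("pics/crop.png",cv2.resize(c["image"][240:340,150:290],None,fx=4,fy=4))
```

```text
centre 0.4613422751426697 -0.06665431708097458 0.17019538581371307 [ 0.51730501 -0.1742688   0.09669557] 0.09075569798447736
tool dx,dy mm 426.1167676299837 -336.0921040496935
```

View pics/crop.png

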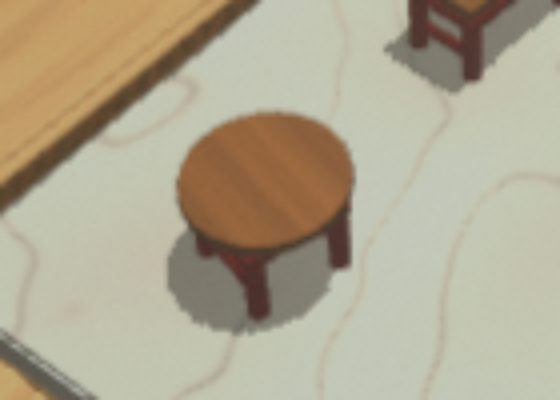

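The crop confirms a brown round top on a red frame, with the top's centre at crop (265,180), which is scene (216,285). Next I'll move above it with the fingers shut.

```bash
python3 -m jog '{"claw":[1,1,1,1,1,1,1,1,1,1,1,1,1,1,1],"slide":[[20,-10,0],[36,-17,0],[36,-17,0],[36,-17,0],[36,-17,0],[36,-17,0],[36,-17,0],[36,-17,0],[36,-17,0],[36,-17,0],[36,-17,0],[36,-17,0],[34,-17,0],[0,0,0],[0,0,0]],"delta_rot":[[0,0,0],[0,0,0],[0,0,0],[0,0,0],[0,0,0],[0,0,0],[0,0,0],[0,0,0],[0,0,0],[0,0,0],[0,0,0],[0,0,0],[0,0,0],[0,0,0],[0,0,0]]}' 20
python3 - <<'E'
from h import *
from scipy.spatial.transform import Rotation as R
s=robot.state();c=robot.camera("wrist");print(s["ee_pos"],s["orientation"],s["ft_force"])
T=np.eye(4);T[:3,:3]=R.from_euler("xyz",s["orientation"]).as_matrix();T[:3,3]=s["ee_pos"]
W=T@c["T_tool_cam"];cv2.imwrite("pics/w.png",c["image"])
for m in robot.cut_out("wrist","round_table"):
    v,u=np.nonzero(m["mask"]);P=np.array([world(c,a,b,W) for a,b in zip(u,v)])
    t=P[abs(P[:,2]-.091)<.006]
    if len(t)<50: continue
    (x,y),r=cv2.minEnclosingCircle(t[:,:2].astype(np.float32))
    print(m["conf"],"circle",x,y,r,"median z",np.median(t[:,2]),"mean",t.mean(0),len(t),u.mean(),v.mean())
    d=np.array([x,y,0])-s["ee_pos"];print("tool mm",1e3*T[:3,:3].T@d)
E
```

```text
time: 2.82
ee_pos: [0.5169, -0.1772, 0.2499]
orientation: [-3.141, 0.001, 0.275]
ft_force: [-0.7, -0.6, -0.4]
gripper_width: -0.0001
finger_force: 0.0
[ 0.51687244 -0.17719013  0.24987094] [-3.14144136e+00  7.44395487e-04  2.74666750e-01] [-0.74064815 -0.56725514 -0.39099506]
0.6 circle 0.5164496898651123 -0.17670348286628723 0.04599951580166817 median z 0.09014219426181597 mean [ 0.51856092 -0.17612004  0.09013132] 8689 287.8892032593934 184.05194658216388
tool mm [-8.89133272e-02 -5.45261340e-01  2.49871161e+02]
```

View pics/w.png

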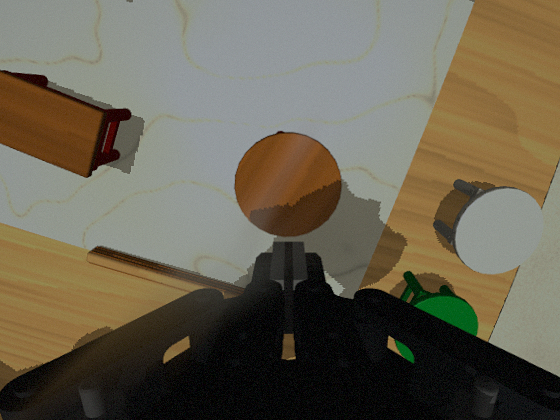

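The wrist view shows the round top centred at (288,184). The fitted radius is 46 mm, as it should be, and the TCP is within 1 mm of the middle. I'll go down, then feel for contact.

```bash
python3 -m jog '{"claw":[1,1,1,1,1,1,1,1],"slide":[[0,0,15],[0,0,30],[0,0,35],[0,0,30],[0,0,15],[0,0,7],[0,0,2],[0,0,0]],"delta_rot":[[0,0,0],[0,0,0],[0,0,0],[0,0,0],[0,0,0],[0,0,0],[0,0,0],[0,0,0]]}'
```

```text
time: 3.92
ee_pos: [0.5178, -0.178, 0.1167]
orientation: [3.141, -0.001, 0.274]
ft_force: [0.4, -0.1, -0.4]
gripper_width: -0.0002
finger_force: 0.0
```

```bash
python3 -m jog '{"claw":[1,1,1,1,1,1,1,1,1],"slide":[[0,0,1],[0,0,1],[0,0,1],[0,0,1],[0,0,1],[0,0,1],[0,0,1],[0,0,1],[0,0,0]],"delta_rot":[[0,0,0],[0,0,0],[0,0,0],[0,0,0],[0,0,0],[0,0,0],[0,0,0],[0,0,0],[0,0,0]]}'
```

```text
time: 5.05
ee_pos: [0.5174, -0.1778, 0.1081]
orientation: [3.141, -0.0, 0.274]
ft_force: [-0.9, 1.0, 2.6]
gripper_width: -0.0002
finger_force: 1.1
```

Contact: the 3 N is the dowels' friction. I'll go on slowly towards home, at a TCP height of about 0.103.

```bash
python3 -m jog '{"claw":[1,1,1,1,1,1,1],"slide":[[0,0,0.8],[0,0,0.8],[0,0,0.8],[0,0,0.8],[0,0,0.8],[0,0,0],[0,0,0]],"delta_rot":[[0,0,0],[0,0,0],[0,0,0],[0,0,0],[0,0,0],[0,0,0],[0,0,0]]}'
```

```text
time: 5.92
ee_pos: [0.5174, -0.1778, 0.104]
orientation: [3.141, -0.0, 0.274]
ft_force: [0.1, -0.3, 3.5]
gripper_width: 0.0001
finger_force: 1.0
```

```bash
python3 -m jog '{"claw":[1,1,1,1],"slide":[[0,0,0.5],[0,0,0.5],[0,0,0.3],[0,0,0]],"delta_rot":[[0,0,0],[0,0,0],[0,0,0],[0,0,0]]}'
```

```text
time: 6.42
ee_pos: [0.5174, -0.1778, 0.1027]
orientation: [3.141, 0.0, 0.274]
ft_force: [-0.8, 0.5, 2.3]
gripper_width: -0.0003
finger_force: 1.2
```

```bash
python3 -m jog '{"claw":[1,1,1,1],"slide":[[0,0,0.5],[0,0,0.5],[0,0,0],[0,0,0]],"delta_rot":[[0,0,0],[0,0,0],[0,0,0],[0,0,0]]}'
```

```text
time: 6.92
ee_pos: [0.5174, -0.1778, 0.1018]
orientation: [3.141, -0.0, 0.274]
ft_force: [-1.2, 0.2, 4.6]
gripper_width: -0.0001
finger_force: 2.0
```

```bash
python3 -m jog '{"claw":[1,1,1,1],"slide":[[0,0,0.4],[0,0,0.4],[0,0,0],[0,0,0]],"delta_rot":[[0,0,0],[0,0,0],[0,0,0],[0,0,0]]}'
```

```text
time: 7.42
ee_pos: [0.5174, -0.1778, 0.1012]
orientation: [3.141, -0.0, 0.274]
ft_force: [-1.9, 0.4, 6.9]
gripper_width: 0.0001
finger_force: 3.4
```

The force is now rising with the stiffness of the frame, so the top is home. One small step more, then hold for over 3 s.

```bash
python3 -m jog '{"claw":[1,1,1,1],"slide":[[0,0,0.4],[0,0,0],[0,0,0],[0,0,0]],"delta_rot":[[0,0,0],[0,0,0],[0,0,0],[0,0,0]]}'; python3 -m jog '{"claw":[1,1,1,1,1,1,1,1,1,1,1,1,1,1,1],"slide":[[0,0,0],[0,0,0],[0,0,0],[0,0,0],[0,0,0],[0,0,0],[0,0,0],[0,0,0],[0,0,0],[0,0,0],[0,0,0],[0,0,0],[0,0,0],[0,0,0],[0,0,0]],"delta_rot":[[0,0,0],[0,0,0],[0,0,0],[0,0,0],[0,0,0],[0,0,0],[0,0,0],[0,0,0],[0,0,0],[0,0,0],[0,0,0],[0,0,0],[0,0,0],[0,0,0],[0,0,0]]}'; python3 -m jog '{"claw":[1,1,1,1,1,1,1,1,1,1,1,1,1,1,1],"slide":[[0,0,0],[0,0,0],[0,0,0],[0,0,0],[0,0,0],[0,0,0],[0,0,0],[0,0,0],[0,0,0],[0,0,0],[0,0,0],[0,0,0],[0,0,0],[0,0,0],[0,0,0]],"delta_rot":[[0,0,0],[0,0,0],[0,0,0],[0,0,0],[0,0,0],[0,0,0],[0,0,0],[0,0,0],[0,0,0],[0,0,0],[0,0,0],[0,0,0],[0,0,0],[0,0,0],[0,0,0]]}'
```

```text
time: 7.92
ee_pos: [0.5174, -0.1778, 0.101]
orientation: [3.141, -0.0, 0.274]
ft_force: [-2.5, 0.4, 7.7]
gripper_width: 0.0005
finger_force: 3.9
time: 9.8
ee_pos: [0.5174, -0.1778, 0.101]
orientation: [3.141, -0.0, 0.274]
ft_force: [-2.2, 0.3, 8.3]
gripper_width: -0.0002
finger_force: 3.9
time: 11.68
ee_pos: [0.5174, -0.1778, 0.101]
orientation: [3.141, -0.0, 0.274]
ft_force: [-1.1, 0.4, 7.7]
gripper_width: 0.0001
finger_force: 3.9
```

The pressure held at about 8 N for 3.75 s. Now I'll withdraw straight up and check.

```bash
python3 -m jog '{"claw":[1,1,1,1,1,1,1,1,1,1],"slide":[[0,0,-1],[0,0,-2],[0,0,-5],[0,0,-15],[0,0,-30],[0,0,-35],[0,0,-35],[0,0,-22],[0,0,-5],[0,0,0]],"delta_rot":[[0,0,0],[0,0,0],[0,0,0],[0,0,0],[0,0,0],[0,0,0],[0,0,0],[0,0,0],[0,0,0],[0,0,0]]}'
python3 - <<'E'
from h import *
from scipy.spatial.transform import Rotation as R
s=robot.state();c=robot.camera("wrist")
T=np.eye(4);T[:3,:3]=R.from_euler("xyz",s["orientation"]).as_matrix();T[:3,3]=s["ee_pos"]
W=T@c["T_tool_cam"]
for m in robot.cut_out("wrist","round_table"):
    v,u=np.nonzero(m["mask"]);P=np.array([world(c,a,b,W) for a,b in zip(u,v)])
    t=P[abs(P[:,2]-.085)<.008]
    if len(t)<50: continue
    (x,y),r=cv2.minEnclosingCircle(t[:,:2].astype(np.float32))
    print(x,y,r,"z",np.median(t[:,2]))
c=robot.camera("scene")
cv2.imwrite("pics/crop2.png",cv2.resize(c["image"][200:340,120:360],None,fx=3,fy=3))
E
```

```text
time: 12.92
ee_pos: [0.5172, -0.1777, 0.2504]
orientation: [3.142, 0.0, 0.274]
ft_force: [-0.0, 0.4, -0.4]
gripper_width: 0.0004
finger_force: 0.0
0.5164706707000732 -0.17664793133735657 0.04593372344970703 z 0.08308993321993952
```

View pics/crop2.png

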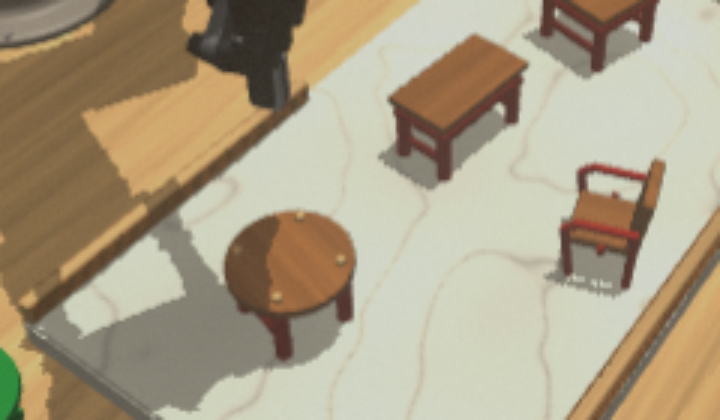

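The crop shows the round table's top at (290,262), fully down with the dowel ends showing. It dropped 7 mm and did not shift, and the other pieces are untouched.

```bash
python3 -c "
from station import robot
print(robot.hand_in())"
```

```text
the job is handed in; nothing more can be done
None
```

The round table's top was pressed about 7 mm down until it was home on its legs, held at about 8 N for over 3 seconds and released without shifting the table, and the job was handed in at about 13 s; no verdict came back.

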